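Cover the watch movement's dish

ROBOT

A 7-joint arm with a two-finger parallel gripper is mounted at the origin on a cart in front of the work surface, level with it; the furniture and walls round the work are solid. World frame = base frame: x ahead of the robot, y to its left, z up, the work surface at z = 0. Lengths are in m, angles in degrees, forces in N, time in s.
With the tool pointing down it reaches from about 0.425 to 0.875 m from the base axis. Payload 4.7 kg.
Tool frame: the origin (TCP) lies at the very end of the fingers, on their centre line; the grasp point (between the pads) lies 19 mm behind it; z points along the fingers, y is the line along which they close (so a half turn about z gives the same grasp; the last joint's range is limited). The gripper opens to 87 mm and grips with 3 to 60 N. Pads are 19 mm wide; open, the fingers measure 117 mm over their backs; the gripper's body (75 mm by 190 mm) begins 51 mm behind the grasp point.
Start: joints at [71.625, 18.392, -4.016, 83.108, 1.295, 78.541, -3.26], TCP at [0.214, -0.614, 0.223] pointing down, gripper open.
Joint ranges: [-163.93, 163.93], [-17.29, 119.83], [-79.2, 71.16], [3.27, 140.29], [-89.18, 269.18], [5.43, 117.66], [-154.24, 154.24]. Speed limits (degrees/s): [147.25, 147.25, 180, 180, 180, 180, 180].

INTERFACE

Orientations are given as [roll, pitch, yaw] about the fixed x, y, z axes, in that order (R = Rz(yaw) Ry(pitch) Rx(roll)).
In Python, from cell import get_obs, read_camera, sign_off, silhouettes gives the robot as it stands.
- The arm moves only by the tool play_rows, never from a script. Its argument "steps" is a list that holds one entry, the list of rows, each a list of 7 numbers: the shift along the tool's x, y, z in m, then the turn, a rotation vector about the tool's x, y, z in rad, then the finger opening in m, from 0 to 0.087. A call has 1 to 12 rows; each row shifts and turns the commanded pose from where the row before left it, along the tool's axes as they then stand; what a row does not reach is not made up. A row lasts 1/10 s, in which the tool goes at most 50 mm and 8.59 degrees, less where a joint would pass 70% of its speed; a pose out of reach is approached as far as the arm can. A call is refused whole if a number of a shift passes 0.05 or a number of a turn 0.15, either way. A call with a gripper value outside its range is refused whole. The fingers move at their own pace and stop on an object; "force" is the grip in N (left out, the last holds). Time passes only in rows, so rows that do not move let the fingers close. It gives the time, the measured TCP pose, the force, the opening and the grip force at its end, in the units of the state.
- get_obs(): the state, without advancing time (a new reading comes with each control period).
- read_camera(name): name is "side" or "top" or "wrist"; returns a dict with "frame" (420x560x3 uint8, red, green, blue), "intrinsics" (3x3 intrinsics, pixels), "view" (4x4, takes a point from world to camera coordinates). Camera axes: x right, y up, looking along -z (the intrinsics and any distortion apply to the point x, -y, -z); pixel columns grow to the right and rows downward; lengths in m; the calibration is good to about 2 mm. A picture is of the moment at which its call begins. There is no depth.
- sign_off(): hands the job in; it is judged then, once.
Trained networks look in the newest picture that a camera, given by its name, has taken for a name from the list of things; names that differ only in an ending like _2 or _b are one class to them, and where a whole thing is asked for, a point or a joint stands for the part that bears it (a point fixed in the world has none). Each returns a list of dicts, best first, with "p" (0 to 1); they miss things now and then, are a little off and sometimes report something else, mostly with a low value. They report only what shows in the picture. A call takes as long as a camera call. They do not tell look-alikes from the thing itself.
- silhouettes(camera, name): "pixels" (420x560 bool, what is visible of it) and "extent" ([left, top, right, bottom] in pixels, round what is visible of it).
The state is a dict: "time_s": time; "qpos": joint angles; "joint_velocities": joint speeds; "effort": joint torques, N m; "tool_pos": TCP position; "tool_rot": TCP orientation; "force": force on the tool from outside, world axes, zero at the start; "wrist_torque": the same for the moment, N m; "grip_width": finger opening in m; "grasp_force": force on a finger pad.
Only numpy, scipy, OpenCV 4.12 (cv2) and the standard library are available. Lean on these libraries where they do the work, as an engineer would, in place of code of your own. Each camera call takes 0.05 s, during which the arm holds its last target. There are 200 camera calls.

TASK

A watch movement on its holder block stands in one of two identical open metal dishes. Pick up the flat round metal cover by its knob and set it gently on the rim of the dish with the movement, so that its locating step drops into the mouth and the cover sits fully seated and level; do not drop it. Do not shove or tip that dish, leave the empty dish where it is, and let go of the cover at the end.

Things in the scene. Friction and masses are not known exactly. Their poses are not given: they have to be found in the camera images.
- cover: Loose round bare-metal cover, about 0.16 kg, right side up on the bench, right of the dishes. From below: tapered locating step 10 mm high, 44 mm wide at its foot, 52 mm above; flange 82 mm wide, 10 to 14 mm up; central upright knob 18 mm wide, 14 to 40 mm up (26 mm collar at its foot, 2.5 mm high). Origin: centre of the underside, z up. Seated, it lies 34 mm above the dish's origin.
- movement_dish: Loose open round metal dish, about 0.4 kg, 76 mm wide (foot 79), 44 mm high, wall 5 mm, so the mouth is 66 mm wide. In its middle, fixed, a small dark steel block carries a gilt round watch movement 26 mm across, its top 31 mm above the dish's underside, 3 mm clear of a seated cover. Origin: centre of the underside; z up.
- empty_dish: A second dish of the same shape, size and metal, empty; it stands 0.12 to 0.24 m to the left or right of the first (which is which changes). Origin: centre of the underside; z up.
Not all that is in view belongs to the job. Leave any red look-alike of the cover alone.

How it is judged (in metres and radians):
At the end, for the whole second after the job is handed in: The cover sits on the dish with the movement: within 10 mm of its centre, its underside 31 to 37 mm above the dish's underside (34 mm when seated), right side up and level within 10 degrees, released and at rest; the dish stands upright on the bench (horizontal distance between cover and movement_dish below 0.01 m and z of cover in the frame of movement_dish between 0.031 and 0.037 m and angle between each of cover, movement_dish's own z axis and vertical below 0.17 rad and height (world z) of movement_dish below 0.01 m and linear speed of cover below 0.02 m/s and contact force between the fingers and cover below 0.1 N); the robot touches nothing.
It fails at once if the cover is dropped: it falls free, touched by nothing, with its underside more than 75 mm above the bench (about 40 mm above its seat) (contact force between cover and anything else below 0.01 N and height (world z) of cover above 0.075 m).
It fails at once if the dish with the movement is shoved more than 40 mm or tipped over 20 degrees (distance of movement_dish from where it was at the start of the episode above 0.04 m or angle between movement_dish's own z axis and vertical above 0.35 rad).
It fails at once if the empty dish is moved more than 20 mm (distance of empty_dish from where it was at the start of the episode above 0.02 m).
It also fails if it takes over 38 s, if anything falls off the work surface, if the arm or the gripper's body presses on something with over 40 N, if the wrist force passes 120 N, or if a joint passes its speed limit or range.

## Working session

There is one attempt and no reset: what is moved stays moved. The work goes in short steps, Python scripts to look and compute and a tool call to move; the robot and the scene stay as the last step left them, time stands still between calls to the robot, and variables do not carry over. Pictures are saved under pics/ and viewed, at most 10 in all, crops included, and the job is handed in when it is done.

Besides the shell and the picture viewer there is one more tool, called after "Emit:" as name(argument=value, ...) on one line, values as JSON. play_rows: Moves the arm, as the interface text tells. Its arguments: {"type":"object","properties":{"steps":{"type":"array","items":{"type":"array","items":{"type":"array","items":{"type":"number"}}}},"force":{"type":"number"}},"required":["steps"]}

```bash
mkdir -p pics; cat > h.py <<'E'
import numpy as np, cv2
from cell import *
def cam(n,save=None):
    c=read_camera(n)
    if save: cv2.imwrite('pics/'+save,c['frame'][:,:,::-1])
    return c
def ray(c,u,v):
    K=np.array(c['intrinsics']);V=np.array(c['view'])
    d=np.linalg.inv(K)@[u,v,1]; d=np.array([d[0],-d[1],-d[2]])
    R=V[:3,:3]; return -R.T@V[:3,3], R.T@d
def at_z(c,u,v,z):
    o,d=ray(c,u,v); return o+d*(z-o[2])/d[2]
def proj(c,p):
    V=np.array(c['view']);q=V[:3,:3]@np.array(p)+V[:3,3]; q=np.array(c['intrinsics'])@[q[0],-q[1],-q[2]]; return q[:2]/q[2]
E
python3 - <<'E'
from h import *
o=get_obs();print({k:np.round(o[k],3) for k in o})
ims=[]
for n in ['top','side']:
    c=cam(n); ims.append(c['frame']); o_,_=ray(c,280,210); print(n,np.round(o_,3))
    for t in ['cover','movement_dish','empty_dish']:
        for s in silhouettes(n,t):
            e=s['extent'];print(n,t,round(s['p'],2),np.round(e,0),s['pixels'].sum(),np.round(at_z(c,(e[0]+e[2])/2,(e[1]+e[3])/2,.02),3))
    cv2.imwrite(f'pics/{n}0.png',c['frame'][:,:,::-1])
E
```

```text
{'time_s': np.float64(0.0), 'qpos': array([71.625, 18.44 , -4.017, 83.178,  1.295, 78.539, -3.262]), 'joint_velocities': array([-0.009, -0.052,  0.108,  0.052,  0.019,  0.049,  0.083]), 'effort': array([ 0.0000e+00, -4.9129e+01, -4.0400e-01, -3.1253e+01, -6.4000e-02,
        4.4000e-02,  0.0000e+00]), 'tool_pos': array([ 0.213, -0.613,  0.221]), 'tool_rot': array([-1.79889e+02,  5.00000e-03,  1.91840e+01]), 'force': array([ 0.585, -0.764, -0.594]), 'wrist_torque': array([-0.024, -0.015, -0.042]), 'grasp_force': np.float64(0.0), 'grip_width': np.float64(0.087)}
top [ 0.349 -0.176  1.122]
top cover 0.97 [299. 204. 332. 237.] 884 [ 0.489 -0.272  0.02 ]
top cover 0.79 [247. 228. 280. 259.] 881 [ 0.43  -0.149  0.02 ]
top cover 0.57 [365. 217. 401. 250.] 910 [ 0.462 -0.435  0.02 ]
top movement_dish 0.91 [160. 182. 193. 216.] 904 [0.532 0.066 0.02 ]
top empty_dish 0.7 [239. 176. 270. 207.] 812 [ 0.556 -0.122  0.02 ]
side [0.192 0.63  0.492]
side cover 0.78 [283. 190. 321. 210.] 451 [ 0.489 -0.279  0.02 ]
side cover 0.74 [317. 171. 347. 188.] 320 [ 0.452 -0.431  0.02 ]
side movement_dish 0.66 [196. 252. 244. 291.] 1496 [0.536 0.068 0.02 ]
side empty_dish 0.77 [230. 207. 269. 243.] 1023 [ 0.559 -0.114  0.02 ]
```

```bash
python3 - <<'E'
import cv2
a=cv2.imread('pics/top0.png')[160:280,140:420];b=cv2.imread('pics/side0.png')[150:300,170:400]
cv2.imwrite('pics/c1.png',cv2.resize(a,(784,336),interpolation=cv2.INTER_CUBIC));cv2.imwrite('pics/c2.png',cv2.resize(b,(782,510),interpolation=cv2.INTER_CUBIC))
E
```

```text
(no output)
```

View pics/c1.png

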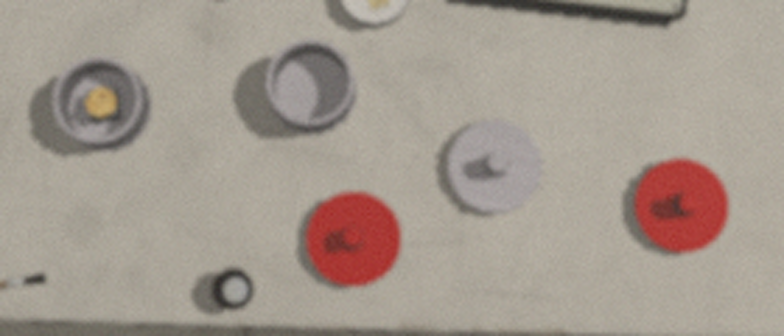

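View pics/c2.png

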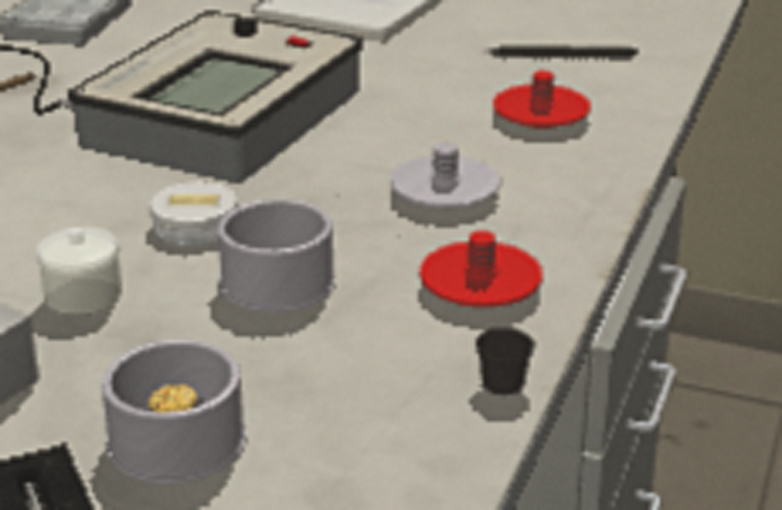

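View pics/top0.png

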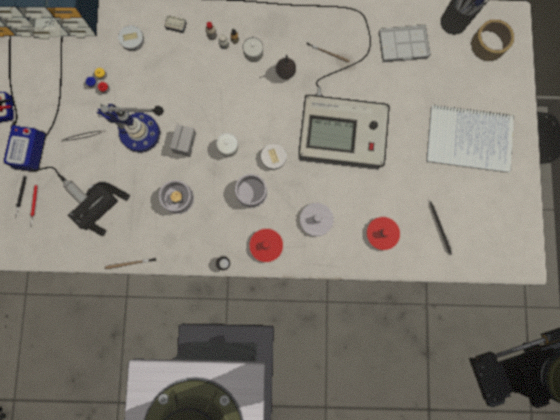

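The image shows three disc-with-knob candidates in the top view: bare grey metal at (315,220), red at (266,246) and red at (383,234). The grey one is the cover, since the red ones are look-alikes, and both enlarged crops confirm it. The dish at (176,197) holds the gilt movement. The dish at (251,191) is empty.

I'll move above the grey cover first.

Emit:
play_rows(steps=[[[0.015,-0.01,0.002,0,0,0,0.087],[0.03,-0.019,0.004,0,0,0,0.087],[0.036,-0.022,0.005,0,0,0,0.087],[0.036,-0.022,0.005,0,0,0,0.087],[0.036,-0.022,0.005,0,0,0,0.087],[0.036,-0.022,0.005,0,0,0,0.087],[0.036,-0.022,0.005,0,0,0,0.087],[0.036,-0.022,0.005,0,0,0,0.087],[0.036,-0.022,0.005,0,0,0,0.087],[0.036,-0.022,0.005,0,0,0,0.087],[0.03,-0.019,0.004,0,0,0,0.087],[0.01,-0.006,0.002,0,0,0,0.087]]])

```text
time_s: 1.6
tool_pos: [0.493, -0.2677, 0.1704]
tool_rot: [-179.9, -0.1, 19.6]
force: [-0.7, 0.5, -0.1]
grip_width: 0.0869
grasp_force: 0.0
```

```bash
cat >> h.py <<'E'
from scipy.spatial.transform import Rotation as Rn
def mask_any(c,t,n,best=0):
    return silhouettes(n,t)
E
python3 - <<'E'
from h import *
o=get_obs();print(np.round(o['tool_pos'],4),np.round(o['tool_rot'],2),np.round(o['qpos'],1),o['time_s'])
c=cam('wrist','w1.png');print(np.round(ray(c,280,210),3))
for s in silhouettes('wrist','cover'):
    e=s['extent'];print(round(s['p'],2),np.round(e),np.round(at_z(c,(e[0]+e[2])/2,(e[1]+e[3])/2,.014),4))
E
```

```text
[ 0.493  -0.2677  0.1704] [-1.799e+02 -9.000e-02  1.964e+01] [ 44.6  10.6 -20.9  99.4   3.8  70.7 -47.6] 1.6
[[ 0.568 -0.24   0.333]
 [-0.277 -0.104 -0.955]]
0.98 [243. 147. 328. 231.] [ 0.4969 -0.2723  0.014 ]
0.85 [104. 171. 192. 253.] [ 0.4309 -0.1551  0.014 ]
0.8 [387. 232. 465. 292.] [ 0.473  -0.4317  0.014 ]
```

View pics/w1.png

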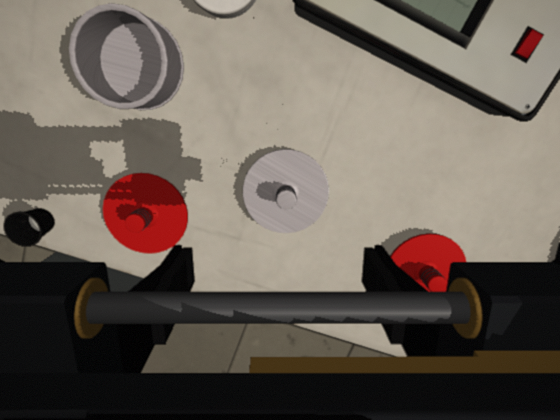

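The wrist view shows the grey cover centred near (285,190) with its knob top at (287,200), between the red covers at (146,212) and (428,262). I'll refine the cover and dish positions.

```bash
cat >> h.py <<'E'
from scipy.optimize import least_squares
def circ(x,y,z,r,n=60):
    t=np.linspace(0,2*np.pi,n); return np.c_[x+r*np.cos(t),y+r*np.sin(t),np.full(n,z)]
def fit(c,m,parts,x0):
    """fit xy of stacked circles (r,z) so that projected hull matches mask outline extents/moments"""
    ys,xs=np.nonzero(m); me=np.array([xs.mean(),ys.mean()])+0.5
    def f(p):
        P=np.array([proj(c,q) for r,z in parts for q in circ(p[0],p[1],z,r)]).astype(np.float32)
        M=cv2.moments(cv2.convexHull(P)); return [M['m10']/M['m00']-me[0],M['m01']/M['m00']-me[1]]
    return least_squares(f,x0,diff_step=1e-3).x
COVER=[(.041,.010),(.041,.014),(.009,.04)]
DISH=[(.0395,0),(.038,.044)]
E
python3 - <<'E'
from h import *
c=cam('wrist'); s=silhouettes('wrist','cover')[0]
print('wrist',np.round(fit(c,s['pixels'],COVER,[.49,-.27]),4),'knob',np.round(at_z(c,287.5,198,.04),4))
g=s['pixels']
for n in ['top','side']:
    c=cam(n)
    for t,P,x0 in [('cover',COVER,(.49,-.27)),('movement_dish',DISH,(.53,.066)),('empty_dish',DISH,(.556,-.12))]:
        for s in silhouettes(n,t)[:3]:
            print(n,t,round(s['p'],2),np.round(s['extent']),np.round(fit(c,s['pixels'],P,x0),4))
E
```

```text
wrist [ 0.4931 -0.2739] knob [ 0.4937 -0.2776  0.04  ]
top cover 0.95 [251. 226. 282. 261.] [ 0.4272 -0.1536]
top cover 0.62 [365. 218. 398. 250.] [ 0.464  -0.4376]
top movement_dish 0.97 [160. 180. 192. 215.] [0.5371 0.0666]
top empty_dish 0.58 [237. 175. 266. 211.] [ 0.5578 -0.1139]
side cover 0.78 [284. 193. 322. 212.] [ 0.4893 -0.2744]
side cover 0.67 [293. 220. 333. 239.] [ 0.4244 -0.1527]
side cover 0.51 [317. 172. 343. 189.] [ 0.4587 -0.4323]
side movement_dish 0.65 [198. 252. 242. 291.] [0.5349 0.0662]
side empty_dish 0.65 [233. 210. 270. 240.] [ 0.5542 -0.1137]
```

Emit:
play_rows(steps=[[[-0.001,0.002,0.01,0,0,0,0.087],[-0.001,0.002,0.02,0,0,0,0.087],[-0.001,0.002,0.03,0,0,0,0.087],[0,0,0.03,0,0,0,0.087],[0,0,0.015,0,0,0,0.087],[0,0,0.005,0,0,0,0.087],[0,0,0,0,0,0,0.06]]])

```text
time_s: 2.9
tool_pos: [0.4894, -0.2807, 0.0603]
tool_rot: [-180.0, 0.0, 19.2]
force: [-0.0, -0.5, -0.4]
grip_width: 0.0837
grasp_force: 0.0
```

```bash
python3 - <<'E'
from h import *
o=get_obs();p=o['tool_pos'];print(np.round(p,4),np.round(o['tool_rot'],2))
c=cam('wrist','w2.png'); 
for s in silhouettes('wrist','cover')[:2]: print(round(s['p'],2),np.round(s['extent']),np.round(fit(c,s['pixels'],COVER,[.49,-.27]),4))
for q in ([.4925,-.275,.04],[p[0],p[1],.04],[.4925,-.275,.014]): print(np.round(proj(c,q),1))
E
```

```text
[ 0.4894 -0.2807  0.0603] [-1.7997e+02  2.0000e-02  1.9190e+01]
0.67 [  2. 193. 130. 291.] [ 0.4391 -0.1508]
0.62 [211. 157. 333. 280.] [ 0.4931 -0.2738]
[272.7 241.1]
[280.3 248.9]
[273.2 225.5]
```

View pics/w2.png

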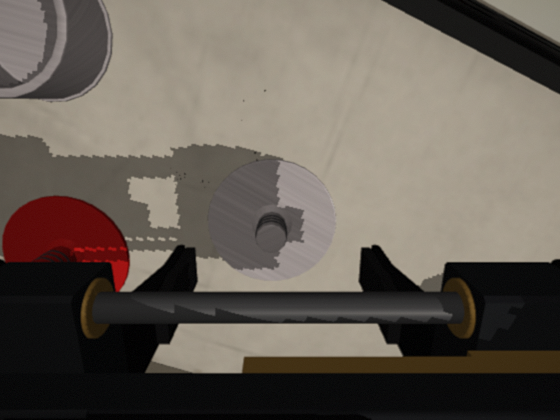

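The knob top is at (271,239), while the TCP axis projects to (280,249). That means a shift of +6 mm in tool x and −5.4 mm in tool y, then down and close.

Emit:
play_rows(steps=[[[0.003,-0.0027,0,0,0,0,0.05],[0.003,-0.0027,0,0,0,0,0.05],[0,0,0.01,0,0,0,0.05],[0,0,0.015,0,0,0,0.05],[0,0,0.01,0,0,0,0.05],[0,0,0.005,0,0,0,0.05],[0,0,0.001,0,0,0,0.05],[0,0,0,0,0,0,0.05]]], force=25)

```text
time_s: 3.8
tool_pos: [0.4932, -0.2738, 0.0192]
tool_rot: [-180.0, 0.0, 19.2]
force: [0.4, -1.1, 0.2]
grip_width: 0.0496
grasp_force: 0.0
```

Emit:
play_rows(steps=[[[0,0,0,0,0,0,0.03],[0,0,0,0,0,0,0.022],[0,0,0,0,0,0,0.015],[0,0,0,0,0,0,0.01],[0,0,0,0,0,0,0.01],[0,0,0,0,0,0,0.01],[0,0,0,0,0,0,0.01]]], force=25)

```text
time_s: 4.5
tool_pos: [0.4935, -0.274, 0.0198]
tool_rot: [180.0, -0.0, 19.2]
force: [0.9, -0.6, 1.0]
grip_width: 0.0171
grasp_force: 25.0
```

Emit:
play_rows(steps=[[[0,0,-0.003,0,0,0,0.01],[0,0,-0.007,0,0,0,0.01],[0,0,-0.012,0,0,0,0.01],[0,0,-0.015,0,0,0,0.01],[0,0,-0.015,0,0,0,0.01],[0,0,-0.008,0,0,0,0.01],[0,0,-0.004,0,0,0,0.01],[0,0,0,0,0,0,0.01],[0,0,0,0,0,0,0.01]]])

```text
time_s: 5.4
tool_pos: [0.4929, -0.2736, 0.0832]
tool_rot: [-180.0, 0.0, 19.2]
force: [-1.7, 0.3, -1.5]
grip_width: 0.0171
grasp_force: 25.0
```

```bash
python3 - <<'E'
from h import *
o=get_obs();p=o['tool_pos'];print(np.round(p,4),np.round(o['tool_rot'],2),o['grasp_force'],o['grip_width'],o['force'])
c=cam('wrist','w3.png'); dz=p[2]-.0198
C=[(r,z+dz) for r,z in COVER]
for s in silhouettes('wrist','cover')[:2]: print(round(s['p'],2),np.round(s['extent']),np.round(fit(c,s['pixels'],C,[.49,-.27]),4))
for s in silhouettes('wrist','empty_dish')[:2]: print(round(s['p'],2),np.round(s['extent']),np.round(fit(c,s['pixels'],DISH,[.55,-.11]),4))
E
```

```text
[ 0.4929 -0.2736  0.0832] [-1.7997e+02  3.0000e-02  1.9180e+01] 24.999772310256958 0.01710148121561345 [-1.70552995  0.25696513 -1.48380876]
0.87 [441. 269. 515. 363.] [ 0.492  -0.3931]
0.73 [203. 181. 354. 291.] [ 0.5043 -0.2682]
0.77 [  0.   2. 140. 110.] [ 0.5515 -0.1245]
```

View pics/w3.png

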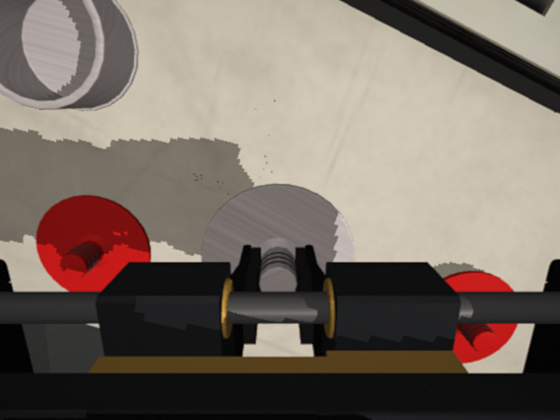

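The cover is held level, with the knob between the pads at (280,265). I'll carry it partway at 63 mm underside height and look at the dish from nearer.

Emit:
play_rows(steps=[[[0.003,-0.006,0,0,0,0,0.01],[0.006,-0.012,0,0,0,0,0.01],[0.01,-0.02,0,0,0,0,0.01],[0.012,-0.024,0,0,0,0,0.01],[0.012,-0.024,0,0,0,0,0.01],[0.012,-0.024,0,0,0,0,0.01],[0.012,-0.024,0,0,0,0,0.01],[0.01,-0.02,0,0,0,0,0.01],[0.006,-0.012,0,0,0,0,0.01],[0.003,-0.006,0,0,0,0,0.01],[0,0,0,0,0,0,0.01],[0,0,0,0,0,0,0.01]]])

```text
time_s: 6.75
tool_pos: [0.5178, -0.0841, 0.0834]
tool_rot: [180.0, 0.0, 19.1]
force: [-0.3, -0.6, -1.0]
grip_width: 0.0173
grasp_force: 25.0
```

```bash
python3 - <<'E'
from h import *
o=get_obs();p=o['tool_pos'];print(np.round(p,4),np.round(o['tool_rot'],2),np.round(o['qpos'],1),o['grasp_force'],o['grip_width'],o['time_s'])
for n in ['wrist','top','side']:
    c=cam(n,n+'4.png')
    for s in silhouettes(n,'movement_dish')[:2]: print(n,round(s['p'],2),np.round(s['extent']),np.round(fit(c,s['pixels'],DISH,[.536,.066]),4))
    C=[(r,z+p[2]-.0198) for r,z in COVER]
    print([(round(s['p'],2),np.round(s['extent']),np.round(fit(c,s['pixels'],C,p[:2]),4)) for s in silhouettes(n,'cover')[:3]])
E
```

```text
[ 0.5178 -0.0841  0.0834] [1.7997e+02 3.0000e-02 1.9120e+01] [ 31.4  11.8 -27.5 109.4   6.3  60.3 -69.6] 24.999692738056183 0.017271927315926895 6.75
wrist 0.79 [  2.  51. 136. 195.] [0.538  0.0618]
[(0.77, array([272., 321., 315., 357.]), array([ 0.4669, -0.1078])), (0.68, array([203., 183., 351., 324.]), array([ 0.5291, -0.0787])), (0.38, array([277., 121., 411., 250.]), array([ 0.569 , -0.1032]))]
top 0.58 [159. 182. 177. 214.] [0.5374 0.0844]
[(0.97, array([248., 229., 283., 261.]), array([ 0.4228, -0.1564])), (0.87, array([367., 219., 402., 251.]), array([ 0.4578, -0.4233])), (0.41, array([239., 212., 250., 220.]), array([ 0.4909, -0.1007]))]
side 0.94 [200. 251. 244. 290.] [0.5344 0.0649]
side 0.47 [234. 213. 272. 243.] [ 0.55   -0.0943]
[(0.89, array([291., 217., 331., 241.]), array([ 0.3936, -0.0495])), (0.78, array([243., 204., 282., 221.]), array([ 0.5108, -0.076 ]))]
```

View pics/wrist4.png

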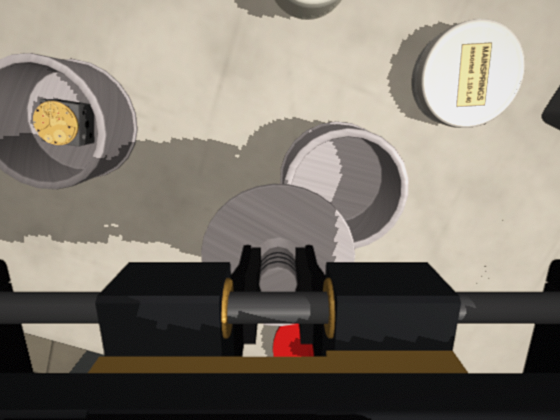

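The dish with the gilt movement is at upper left, with the movement centred at (55,122). The cover is held level over the empty dish's edge and clear of it. Next I'll check the movement position and where the cover's flange sits relative to the TCP.

```bash
python3 - <<'E'
from h import *
c=cam('wrist'); p=get_obs()['tool_pos']
print('mov',np.round(at_z(c,55,122,.031),4))
P=np.array([proj(c,q) for q in circ(p[0],p[1],p[2]-.0198+.013,.041,200)]);print('flange pred L,T,R',P.min(0),P[:,0].max())
P=np.array([proj(c,q) for q in circ(.537,.066,.044,.038,200)]);print('rim pred',P.min(0),P.max(0))
E
```

```text
mov [0.5385 0.0674 0.031 ]
flange pred L,T,R [203.34627335 184.08410363] 357.3410259279574
rim pred [-26.08654777  54.05273799] [110.49893162 191.57064328]
```

Emit:
play_rows(steps=[[[0.003,-0.006,0,0,0,0,0.01],[0.006,-0.012,0,0,0,0,0.01],[0.01,-0.02,0,0,0,0,0.01],[0.012,-0.024,0,0,0,0,0.01],[0.012,-0.024,0,0,0,0,0.01],[0.01,-0.02,0,0,0,0,0.01],[0.008,-0.016,0,0,0,0,0.01],[0.005,-0.01,0,0,0,0,0.01],[0.002,-0.004,0,0,0,0,0.01],[0,0,0,0,0,0,0.01],[0,0,0,0,0,0,0.01]]])

```text
time_s: 8.35
tool_pos: [0.5374, 0.0668, 0.0834]
tool_rot: [180.0, 0.0, 19.1]
force: [-0.1, -0.7, -1.8]
grip_width: 0.0173
grasp_force: 25.0
```

```bash
python3 - <<'E'
from h import *
o=get_obs();p=o['tool_pos'];print(np.round(p,4),np.round(o['tool_rot'],2),o['force'])
c=cam('side');f=c['frame'];f=f[200:310,160:290,::-1]
cv2.imwrite('pics/s5.png',cv2.resize(f,None,fx=5,fy=5,interpolation=cv2.INTER_CUBIC))
E
```

```text
[0.5374 0.0668 0.0834] [1.7997e+02 4.0000e-02 1.9120e+01] [-0.11274445 -0.72619599 -1.81430248]
```

View pics/s5.png

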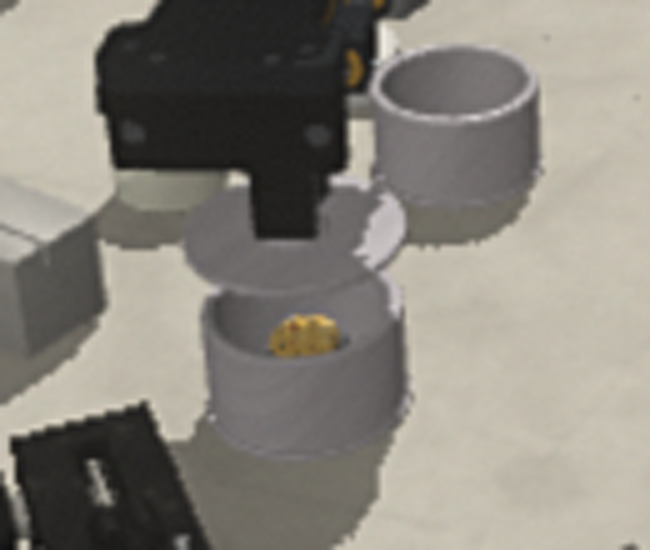

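The side view shows the cover held level above the movement dish, spanning columns 183–408 of the crop. The dish rim spans 202–405. I'll check these against the projection.

```bash
python3 - <<'E'
from h import *
c=cam('side'); p=get_obs()['tool_pos']
for n,z,r in [('flange',p[2]-.0198+.013,.041),('rim',.044,.038)]:
    P=np.array([proj(c,q) for q in circ(p[0],p[1],z,r,200)]);print(n,(P.min(0)-[160,200])*5,(P.max(0)-[160,200])*5)
for d in ([.001,0,0],[0,.001,0]): print(5*(proj(c,p+d)-proj(c,p)))
E
```

```text
flange [175.06386259 171.56094672] [399.8781948  292.06495813]
rim [192.11253    246.94415211] [396.27647487 362.66725031]
[-2.40825977 -0.51582273]
[-1.32808007  1.361343  ]
```

Both are shifted by the same calibration offset (+8 and +9.5 px), so they are aligned to within about 1 mm. Descending.

Emit:
play_rows(steps=[[[0,0,0.003,0,0,0,0.01],[0,0,0.004,0,0,0,0.01],[0,0,0.004,0,0,0,0.01],[0,0,0.004,0,0,0,0.01],[0,0,0.004,0,0,0,0.01],[0,0,0.003,0,0,0,0.01],[0,0,0.002,0,0,0,0.01],[0,0,0.001,0,0,0,0.01],[0,0,0.001,0,0,0,0.01],[0,0,0,0,0,0,0.01],[0,0,0,0,0,0,0.01]]])

```text
time_s: 9.55
tool_pos: [0.5376, 0.0678, 0.0576]
tool_rot: [180.0, -0.0, 19.2]
force: [0.7, 1.1, -1.5]
grip_width: 0.0172
grasp_force: 25.0
```

Emit:
play_rows(steps=[[[0,0,0.001,0,0,0,0.01],[0,0,0.001,0,0,0,0.01],[0,0,0.001,0,0,0,0.01],[0,0,0,0,0,0,0.01],[0,0,0,0,0,0,0.01]]])

```text
time_s: 10.05
tool_pos: [0.5375, 0.0678, 0.0545]
tool_rot: [180.0, 0.0, 19.2]
force: [0.2, -0.0, -2.0]
grip_width: 0.0174
grasp_force: 25.0
```

Still free, with about 0.7 mm to go by estimate. I'll continue in half-millimetre steps.

Emit:
play_rows(steps=[[[0,0,0.0005,0,0,0,0.01],[0,0,0.0005,0,0,0,0.01],[0,0,0,0,0,0,0.01],[0,0,0,0,0,0,0.01]]])

```text
time_s: 10.45
tool_pos: [0.5376, 0.0678, 0.0537]
tool_rot: [180.0, -0.0, 19.2]
force: [-0.4, 0.0, 1.7]
grip_width: 0.0174
grasp_force: 25.0
```

Emit:
play_rows(steps=[[[0,0,0.0005,0,0,0,0.01],[0,0,0,0,0,0,0.01],[0,0,0,0,0,0,0.01]]])

```text
time_s: 10.75
tool_pos: [0.5376, 0.0678, 0.0537]
tool_rot: [180.0, -0.0, 19.2]
force: [-2.2, 0.3, 4.6]
grip_width: 0.0173
grasp_force: 25.0
```

Contact came at TCP z 0.0537, and 0.0538 was expected for a seated cover, so it is seated. I'll release and back off straight up.

Emit:
play_rows(steps=[[[0,0,0,0,0,0,0.017],[0,0,0,0,0,0,0.02],[0,0,0,0,0,0,0.026],[0,0,0,0,0,0,0.034],[0,0,0,0,0,0,0.04],[0,0,0,0,0,0,0.045],[0,0,0,0,0,0,0.045],[0,0,0,0,0,0,0.045]]], force=5)

```text
time_s: 11.55
tool_pos: [0.5375, 0.0678, 0.053]
tool_rot: [180.0, 0.0, 19.2]
force: [0.1, 0.4, 0.4]
grip_width: 0.0445
grasp_force: 0.0
```

Emit:
play_rows(steps=[[[0,0,-0.005,0,0,0,0.045],[0,0,-0.01,0,0,0,0.045],[0,0,-0.02,0,0,0,0.045],[0,0,-0.03,0,0,0,0.045],[0,0,-0.03,0,0,0,0.045],[0,0,-0.02,0,0,0,0.045],[0,0,-0.01,0,0,0,0.045],[0,0,0,0,0,0,0.045],[0,0,0,0,0,0,0.045],[0,0,0,0,0,0,0.045]]])

```text
time_s: 12.55
tool_pos: [0.5366, 0.0676, 0.1766]
tool_rot: [-180.0, 0.1, 19.2]
force: [-0.3, -0.2, -1.1]
grip_width: 0.0452
grasp_force: 0.0
```

```bash
python3 - <<'E'
from h import *
o=get_obs();print(np.round(o['tool_pos'],3),o['grip_width'],o['time_s'])
a=cam('side')['frame'][200:310,160:290];b=cam('wrist')['frame']
a=cv2.resize(a,(390,330),interpolation=cv2.INTER_CUBIC);b=b[60:390,100:500]
cv2.imwrite('pics/f.png',np.hstack([a,b])[:,:,::-1])
E
```

```text
[0.537 0.068 0.177] 0.045211217325799254 12.55
```

View pics/f.png

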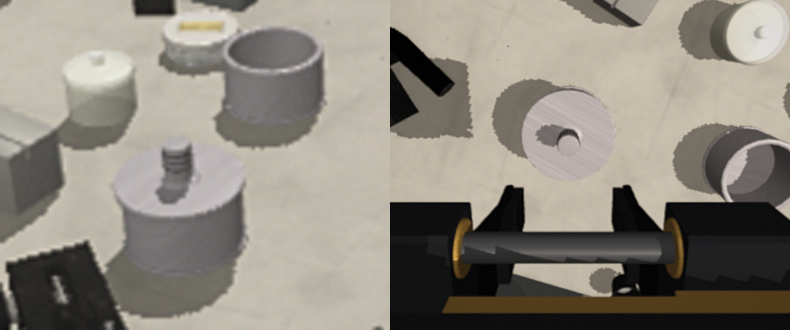

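The final pictures show the cover flat and concentric on the movement dish: flange at (179,178) in the side crop, knob upright, gripper clear. The empty dish has not moved. Handing in.

```bash
python3 -c "
from cell import *
print(sign_off())"
```

```text
the job is handed in; nothing more can be done
None
```

The cover is seated level on the dish with the movement and released; the empty dish was not touched, and I handed the job in at about 12.7 s. The sign-off call returned no verdict.

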